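# Clamp the mended bulb case and hold the trigger

### The arm

A 7-joint arm with a two-finger parallel gripper is mounted at the origin on the work surface. World frame = base frame: x ahead of the robot, y to its left, z up, the work surface at z = 0. Lengths are in m, angles in rad, forces in N, time in s.
With the tool pointing down it reaches from about 0.4 to 0.875 m from the base axis. Payload 19.3 kg.
Tool frame: the origin (TCP) lies midway between the tips of the shut fingers; the grasp point (between the pads) lies 19 mm behind it; z points along the fingers, y is the line along which they close (so a half turn about z gives the same grasp; the last joint's range is limited). The gripper opens to 85 mm and grips with 20 to 120 N. Pads are 22 mm wide; open, the fingers measure 114 mm over their backs; the gripper's body (76 mm by 85 mm) begins 54 mm behind the grasp point. The pads swing forward as they close: fully open they stand 13 mm farther back than shut.
Start: joints at [-1.321, 0.521, -0.036, 1.599, 0.021, 1.021, -0.113], TCP at [0.197, 0.593, 0.231] pointing down, gripper open.
Joint ranges: [-2.91, 2.91], [-0.3, 2.13], [-1.5, 1.42], [0.17, 2.43], [-1.26, 4.41], [0.16, 1.93], [-2.52, 2.52]. Speed limits (rad/s): [1.89, 1.89, 2.39, 2.39, 3.01, 3.01, 3.01].

### API

Orientations are given as [roll, pitch, yaw] about the fixed x, y, z axes, in that order (R = Rz(yaw) Ry(pitch) Rx(roll)).
In Python, from workcell import bot gives the robot as it stands.
- The arm moves only by the tool move_arm, never from a script. Its argument "moves" is a list that holds one entry, the list of rows, each a list of 7 numbers: the opening, from 0 (shut) to 1 (fully open), then the shift along the tool's x, y, z in units of 1000 mm (1.0 is 1000 mm), then the turn, a rotation vector about the tool's x, y, z in units of 2 pi rad (1.0 is 2 pi rad). A call has 1 to 5 rows; each row is the pose to reach, as a shift and turn from the pose commanded when the call began, along the tool's axes at that moment, turning the shorter way round; what a row does not reach only later rows make up. A row lasts 1/10 s, in which the tool goes at most 50 mm and 8.59 degrees, less where a joint would pass 70% of its speed; a pose out of reach is approached as far as the arm can. A call with a number of a shift or a turn outside -1 to 1 is refused whole. A call with a gripper value outside its range is refused whole. The fingers move at their own pace and stop on an object; "force" is the grip in N (left out, the last holds). Time passes only in rows, so rows that repeat a pose let the fingers close. It gives the time, the measured TCP pose, the force, the opening and the grip force at its end, in the units of the state.
- bot.observe(): the state, without advancing time (a new reading comes with each control period).
- bot.grab_frame(name): name is "scene" or "top"; returns the picture (384x512x3 uint8, red, green, blue); there is no depth.
- bot.camera_params(name): a dict with "vertical_fov" (degrees; the focal length in pixels is half the picture's height over the tangent of half this angle, whatever the lens; pixels are square), "cx", "cy" (the principal point, pixels), "R" (3x3) and "t" (3): a world point X has camera coordinates R X + t. Camera axes: x right, y down, z forward; pixel columns grow to the right and rows downward; lengths in m; the calibration is good to about 2 mm. A picture is of the moment at which its call begins. camera_params takes no time and is no camera call.
- bot.job_done(): hands the job in; it is judged then, once.
The state is a dict: "clock": time; "qpos": joint angles; "qd": joint speeds; "joint_efforts": joint torques, N m; "position": TCP position; "tool_rot": TCP orientation; "force": force on the tool from outside, world axes, zero at the start; "moment": the same for the moment, N m; "grip_width": finger opening in m; "finger_force": force on a finger pad.
Only numpy, scipy, OpenCV 4.12 (cv2) and the standard library are available. Lean on these libraries where they do the work, as an engineer would, in place of code of your own. Each camera call takes 0.05 s, during which the arm holds its last target. There are 200 camera calls.

### The job

The glued clear case of a spare bulb must be held shut in the ratchet clamp: swing the sprung release lever back to its stop and let it return so that the jaw springs fully open, then stand the case upright on the board between jaw and fixed stop, long side along the bar, and let go. Pump the trigger towards the handle until the jaw's sprung rubber nose meets the case and is pressed in about 5 mm, not much more or the case cracks. Finish while still holding the trigger like that; move the jaw only by lever and trigger, and leave the other parts where they lie.

Things in the scene. Friction and masses are not known exactly. Their poses are not given: they have to be found in the camera images.
- clamp: Ratchet clamp on a plywood board 360 x 76 x 12 mm, fixed to the table. Origin on the table; z up, x along the toothed bar, the way the jaw closes (board from x = -195 to +165 mm). All on y = 0, from the rear: release lever x -150, trigger -68, fixed handle -22 (upright, 122 mm high; two cheeks 88 mm high at its foot), jaw, stop. Bar 12 mm wide, top at 42 mm. All below 125 mm.
- release_knob (a point): Middle of the knob on the release lever: a crossbar of 16 mm diameter, 26 mm long across the bar, on top of an upright steel lever 8 x 16 mm whose pivot lies 54 mm below the knob. 50 mm or more of free space between it and the trigger at rest.
- release (a joint): Lever angle, rad: 0 to 0.03 at rest, 0.5 at its stop. Grows as the knob is pushed to the rear (clamp -x, 26 mm of travel, 1 to 3 N). Above about 0.15 it frees the bar and a weak spring draws the jaw open within half a second. Springs back when let go and then stops the bar going back; lifts by up to 0.1 as teeth click past.
- jaw (a joint): How far the jaw has closed, m: 0 fully open, at most 0.054. At the start it is so far forward that the case does not fit. A full trigger stroke moves it about 10 mm forward; as the trigger returns it drops back to the last tooth (net 9 mm a stroke; it rests near 0, 8.6, 17.6, 26.6, 35.6 mm).
- nose_face (a point): Middle of the front face of the sprung rubber nose on the jaw (face 30 x 30 mm, across the bar, facing the fixed stop), 36 mm above the table. Moves with the jaw.
- nose (a joint): How far the sprung nose is pressed back into the jaw, m: 0 free, 0.014 fully in; 1 N per mm. Its reading is the clamping force: 0.005 means 5 N on the case.
- anvil_face (a point): Middle of the face, towards the jaw, of the fixed stop: a steel block 44 mm wide, 72 mm high above the table; the point is 36 mm above the table. Its place along the bar varies. With the jaw fully open 66 to 80 mm are free between nose and stop (nose face then at clamp x = 54 mm); the board there is bare, its top 12 mm above the table. Axes as the clamp's.
- trigger_grip (a point): Middle of the trigger's crossbar: 13 mm diameter, 28 mm long across the bar, on top of the trigger, which leans to the rear at rest; pivot 101 mm below, 14 mm above the table at clamp x = -40. Push it from behind towards the handle (clamp +x), or squeeze it with the handle (59 mm over both at rest, 31 squeezed). Fully squeezed it is 28 mm further to +x and 4 mm higher.
- trigger (a joint): Trigger angle, rad: 0 at rest, 0.28 fully squeezed, at its stop. Springs back by itself. To about 0.11 it moves freely, then its pawl is in the teeth and moves the jaw 61 mm per rad. Needs 2 to 5 N at the crossbar, plus about 0.65 N for each newton on the nose.
- case_center (a point): Centre of the bulb case: a closed upright box 52 mm long (its x) x 40 mm wide (its y) x 46 mm high, clear sides, grey floor and lid, glass bulb inside, 90 g or so. Starts upright on the table between robot and clamp, in a row with the two footpegs. Take it across its 40 mm width. The point is 23 mm above what it stands on.
- footpeg_a: A black footpeg with rubber, 90 mm long, 27 mm wide, 24 mm high, lying on the table. Origin under its middle; x along it. To be left alone.
- footpeg_b: The other footpeg, the same. To be left alone.
- wrench: A steel wrench, 170 mm long, lying flat beyond the clamp's rear end. To be left alone.
- brake_pedal: An aluminium brake pedal, 175 mm long, 18 mm high, lying flat beyond the clamp's front end. To be left alone.
Not all that is in view belongs to the job. What is meant by the part that bears case_center is not green, and is the smaller of those in its own colour.

How it is judged:
On the way, in this order (a step that is already met when the one before it is completed fails the run):
1. the release lever is swung to its stop (value of joint release above 0.43 rad), for 0.05 s.
2. the lever has returned and the jaw is fully open (value of joint release below 0.12 rad and value of joint jaw below 0.003 m), for 0.2 s.
3. the case stands upright on the board between nose and stop, long side along the bar, let go (x of case_center in the frame of anvil_face between -0.056 and -0.022 m and y of case_center in the frame of clamp between -0.012 and 0.012 m and z of case_center in the frame of clamp between 0.031 and 0.04 m and angle between the x axis of case_center and the x axis of clamp, either way round below 0.2 rad and angle between case_center's own z axis and vertical below 0.12 rad and contact force between each of the fingers, the arm and bulb_case below 0.1 N), for 0.2 s.
4. the trigger is squeezed and brings the jaw forward (value of joint trigger above 0.15 rad and value of joint jaw above 0.002 m), for 0.05 s.
5. the trigger is let back for another stroke, the jaw staying forward (value of joint trigger below 0.06 rad and value of joint jaw above 0.003 m), for 0.05 s.
At the end, for the whole second after the job is handed in: Case upright on the board between nose and stop, untouched by the robot, within 12 mm and 0.2 rad of the bar's line; nose pressed in 2.5 to 8.5 mm (2 to 9.5 N on the case); lever back; robot still pushing the trigger with 0.8 N or more, at over 0.09 rad (all of step 3 and value of joint nose between 0.0025 and 0.0085 m and contact force between nose and bulb_case between 2 and 9.5 N and value of joint trigger above 0.09 rad and contact force between any of the fingers, the arm and trigger above 0.8 N and value of joint release below 0.12 rad); the arm keeps its last pose, push and grip.
It fails at once if the nose presses on the case with more than 11 N: it cracks (contact force between nose and bulb_case above 11 N).
It fails at once if the robot pushes the jaw, its bar or its nose directly (over 5 N) (contact force between any of the fingers, the arm and jaw above 5 N).
It fails at once if a footpeg, the wrench or the brake pedal is moved more than 20 mm (distance of any of footpeg_a, footpeg_b, wrench, brake_pedal from where it was at the start of the episode above 0.02 m).
It also fails if it takes over 67 s, if anything falls off the work surface, if the arm or the gripper's body presses on something with over 40 N, if the wrist force passes 120 N, or if a joint passes its speed limit or range.

## Working session

There is one attempt and no reset: what is moved stays moved. The work goes in short steps, Python scripts to look and compute and a tool call to move; the robot and the scene stay as the last step left them, time stands still between calls to the robot, and variables do not carry over. Pictures are saved under pics/ and viewed, at most 10 in all, crops included, and the job is handed in when it is done.

Besides the shell and the picture viewer there is one more tool, called after "Request:" by a JSON object that holds its "name" and its "arguments", one argument or row to a line. move_arm: Moves the arm, as the interface text tells. Shifts and turns lie within -1 to 1; 1 stands for 1000 mm of shift or 2 pi rad of turn. Its arguments: {"type":"object","properties":{"moves":{"type":"array"},"force":{"type":"number"}},"required":["moves"]}

```bash
mkdir -p pics; ls
python3 - <<'E'
from workcell import bot
import cv2,json
for n in("scene","top"):
    im=bot.grab_frame(n); cv2.imwrite(f"pics/{n}0.png",cv2.cvtColor(im,cv2.COLOR_RGB2BGR)); print(n,bot.camera_params(n))
print(bot.observe())
E
```

```text
pics
scene {'vertical_fov': 45.57382712688357, 'cx': 256.4611439628476, 'cy': 197.57502302414977, 'R': array([[-0.8741624 ,  0.48546553, -0.01277976],
       [ 0.30871298,  0.53519052, -0.78629982],
       [-0.37488185, -0.69129901, -0.61771294]]), 't': array([ 0.46231413, -0.0718382 ,  1.38170222])}
top {'vertical_fov': 47.80388414772951, 'cx': 260.65000322737626, 'cy': 194.60164431173303, 'R': array([[ 0.00675799, -0.99990231,  0.01223525],
       [-0.99008519, -0.00840739, -0.14021636],
       [ 0.14030553, -0.01116636, -0.99004529]]), 't': array([-0.01067537,  0.52331941,  1.26033799])}
{'clock': 0.1, 'qpos': array([-1.32119081,  0.5219316 , -0.03634304,  1.59996634,  0.02119554,
        1.02108841, -0.11279253]), 'qd': array([ 0.00189567, -0.0021538 ,  0.00078334, -0.00020664, -0.00087758,
       -0.00027244, -0.00129008]), 'joint_efforts': array([ 2.81474611e-03, -9.28482127e+01,  1.98365159e+00, -3.70527577e+01,
        1.81362242e-02,  5.43539660e-03,  4.14413148e-05]), 'position': array([0.19641485, 0.59301103, 0.23079182]), 'tool_rot': array([-3.14058543e+00,  5.91312438e-05,  2.82179514e+00]), 'force': array([ 0.30776431,  0.08597341, -0.63852326]), 'moment': array([ 0.02099898, -0.01458532,  0.01470186]), 'finger_force': 0.0, 'grip_width': 0.08554716469212091}
```

View pics/scene0.png

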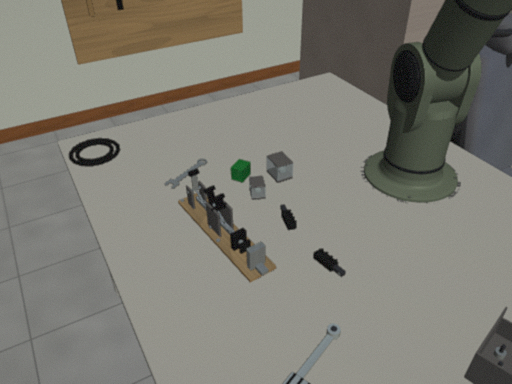

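View pics/top0.png

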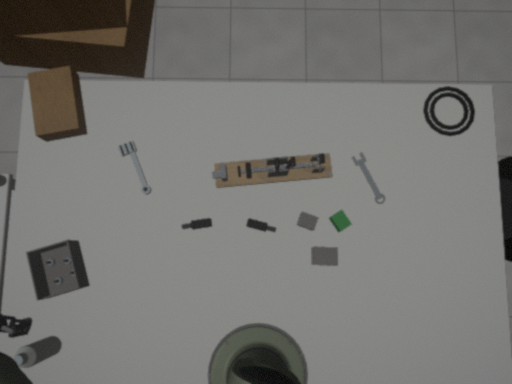

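The candidates for the case in the top view are the small grey box at (308,221), the large grey box at (325,256) and the green box at (340,221). "Not green, the smaller of its colour" means (308,221). I'll check that in a close crop and measure the board and the boxes.

```bash
cat > h.py <<'E'
from workcell import bot
import cv2,numpy as np
P={n:bot.camera_params(n) for n in("scene","top")}
def f(n): return 192/np.tan(np.radians(P[n]["vertical_fov"]/2))
def ray(n,u,v):
    p=P[n]; d=p["R"].T@np.array([(u-p["cx"])/f(n),(v-p["cy"])/f(n),1]); return -p["R"].T@p["t"],d
def onz(n,u,v,z):
    o,d=ray(n,u,v); return o+d*(z-o[2])/d[2]
def proj(n,X):
    p=P[n]; c=p["R"]@np.asarray(X,float)+p["t"]; return p["cx"]+f(n)*c[0]/c[2],p["cy"]+f(n)*c[1]/c[2]
def tri(u1,u2):
    A=[];b=[]
    for n,u in(("top",u1),("scene",u2)):
        o,d=ray(n,*u); d/=np.linalg.norm(d); M=np.eye(3)-np.outer(d,d); A.append(M); b.append(M@o)
    return np.linalg.solve(sum(A),sum(b))
def rgb(n): return bot.grab_frame(n)
E
python3 - <<'E'
from h import *
T=cv2.imread("pics/top0.png");S=cv2.imread("pics/scene0.png")
a=cv2.resize(T[140:280,175:365],None,fx=4,fy=4,interpolation=cv2.INTER_CUBIC)
cv2.imwrite("pics/tc.png",a)
b=cv2.resize(S[145:285,155:350],None,fx=4,fy=4,interpolation=cv2.INTER_CUBIC)
cv2.imwrite("pics/sc.png",b)
hsv=cv2.cvtColor(T,cv2.COLOR_BGR2HSV)
m=cv2.inRange(hsv,(8,60,60),(25,255,255)); m[:145]=0;m[200:]=0;m[:,:200]=0;m[:,345:]=0
pts=np.argwhere(m)[:,::-1]
X=np.array([onz("top",u,v,.012)[:2] for u,v in pts],np.float32)
r=cv2.minAreaRect(X); print(len(pts),r,cv2.boxPoints(r))
# grey boxes vs. table
g=cv2.cvtColor(T,cv2.COLOR_BGR2GRAY)
print(g[240,200],g[221,308],g[256,325],T[221,308],T[221,340])
bm=((g<140)*255).astype(np.uint8); bm[:205]=0;bm[275:]=0;bm[:,:170]=0;bm[:,365:]=0
for c in cv2.findContours(bm,0,2)[0]:
    if cv2.contourArea(c)>30:
        Z=np.array([onz("top",u,v,.046)[:2] for u,v in c[:,0]],np.float32); print(cv2.minAreaRect(c),cv2.minAreaRect(Z))
E
```

```text
1471 ((0.6039993762969971, -0.04402130842208862), (0.07223784178495407, 0.35370686650276184), 5.849921226501465) [[ 0.5500431   0.12822978]
 [ 0.586094   -0.22363509]
 [ 0.65795565 -0.2162724 ]
 [ 0.62190473  0.13559248]]
137 83 83 [80 83 84] [ 62 100  55]
((266.9999694824219, 239.5), (193.99996948242188, 68.99998474121094), -0.0) ((0.3902176022529602, -0.02723565697669983), (0.20185723900794983, 0.5751179456710815), 0.46941617131233215)
```

View pics/tc.png

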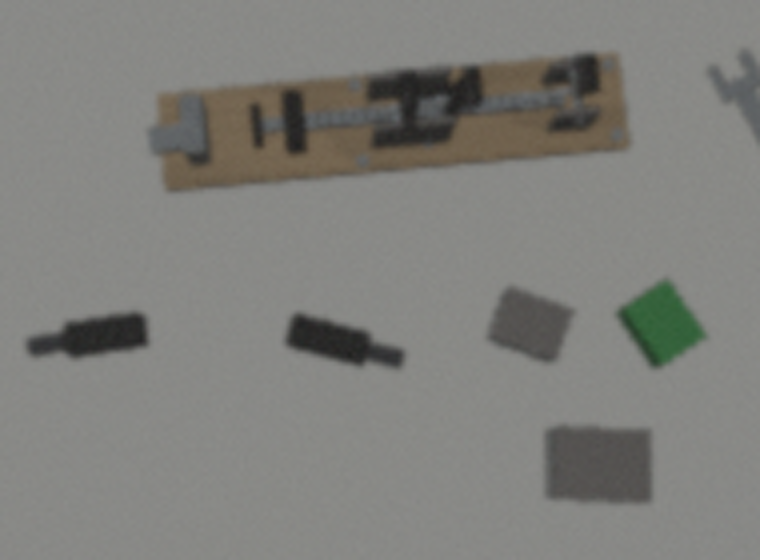

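View pics/sc.png

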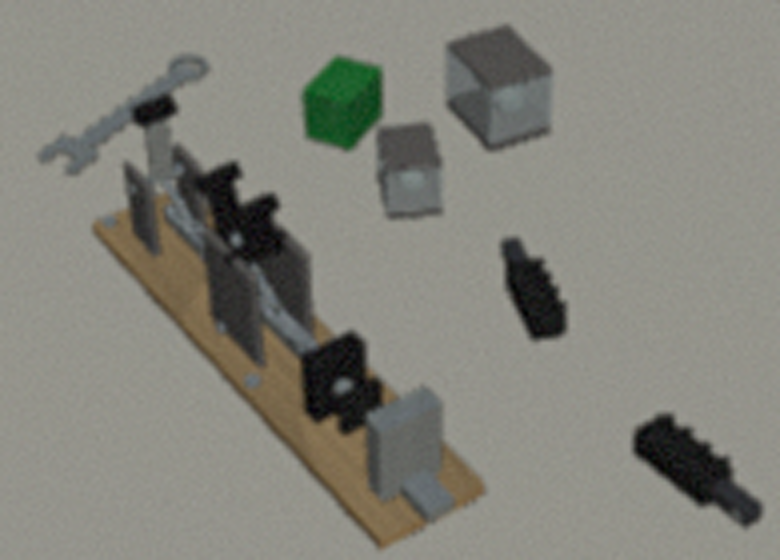

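The crops confirm the choice: the small clear box with a grey lid is at top (308,221), and the larger clear box and the green one are distractors. The stop is on the left (world +y). The lever knob is at scene ~(194,172) and the trigger crossbar at scene ~(210,190).

```bash
cat >> h.py <<'E'
C=np.array([.6025,-.029]); A=5.85*np.pi/180; EX=np.array([-np.sin(A),np.cos(A)]); EY=np.array([-np.cos(A),-np.sin(A)])
def cl(x,y,z): return np.r_[C+EX*x+EY*y,z]
def toc(X): d=np.asarray(X)[:2]-C; return np.round(np.r_[d@EX,d@EY,X[2]]*1000,1)
E
python3 - <<'E'
from h import *
T=cv2.imread("pics/top0.png");g=cv2.cvtColor(T,cv2.COLOR_BGR2GRAY)
bm=((g<108)*255).astype(np.uint8); bm[:205]=0;bm[275:]=0;bm[:,:170]=0;bm[:,365:]=0
for c in cv2.findContours(bm,0,2)[0]:
    if cv2.contourArea(c)>30:
        z=.046 if cv2.minAreaRect(c)[0][0]>290 else .02
        Z=np.array([onz("top",u,v,z)[:2] for u,v in c[:,0]],np.float32); r=cv2.minAreaRect(Z);print(np.round(cv2.minAreaRect(c)[0]),np.round(r[0],4),np.round(r[1],4),r[2])
for n,a,b in(("knob",(320.,158),(193.7,171.5)),("trig",(291,162),(210,190))):
    X=tri(a,b); print(n,X,toc(X),proj("top",X),proj("scene",X))
for z in(.09,.1,.11): print(z,proj("top",cl(-.15,0,z)),proj("scene",cl(-.15,0,z)))
for x in(-.068,-.022): print(x,proj("top",cl(x,0,.115)),proj("scene",cl(x,0,.115)))
# stop front face top edge at z=.072, from top (tc 178..185 -> face edge at right 207)
for u in ((178,95),(208,95),(208,160),(190,160)):
    print(u,toc(onz("top",175+u[0]/4,140+u[1]/4,.072)))
print(toc(onz("top",175+252/4,140+125/4,.051)))
E
```

```text
[324. 256.] [ 0.3438 -0.1928] [0.0774 0.0533] 87.41251373291016
[261. 226.] [ 0.4321 -0.0085] [0.0896 0.0277] 76.38581085205078
[196. 224.] [0.4353 0.1858] [0.0291 0.0916] 9.208219528198242
[307. 221.] [ 0.4453 -0.144 ] [0.0529 0.0438] 69.81065368652344
[340. 221.] [ 0.4458 -0.2407] [0.0519 0.0488] 33.74708557128906
knob [ 0.618254   -0.17371729  0.11984783] [-145.6   -0.9  119.8] (np.float64(320.04134911226566), np.float64(157.92909436451816)) (np.float64(193.7870815498278), np.float64(171.5190482034217))
trig [ 0.60879896 -0.09245179  0.10878713] [-63.8   0.2 108.8] (np.float64(291.1430223622463), np.float64(161.7635242617404)) (np.float64(210.30841080598245), np.float64(190.05981528344805))
0.09 (np.float64(320.0701441849135), np.float64(160.3993554960625)) (np.float64(194.38079704260025), np.float64(179.8344429495365))
0.1 (np.float64(320.5831778294353), np.float64(159.64249180045485)) (np.float64(194.01606387427387), np.float64(176.77773775814126))
0.11 (np.float64(321.1044031621775), np.float64(158.8735431441707)) (np.float64(193.64759239254846), np.float64(173.68970302787787))
-0.068 (np.float64(292.79341465728845), np.float64(161.08982273438886)) (np.float64(209.20000575354163), np.float64(187.29370490473468))
-0.022 (np.float64(276.7213656059533), np.float64(162.55523408316773)) (np.float64(218.68451377891307), np.float64(196.42979212374144))
(178, 95) [142.9 -21.1  72. ]
(208, 95) [120.9 -19.1  72. ]
(208, 160) [125.   29.2  72. ]
(190, 160) [138.1  28.   72. ]
[91.2  2.1 51. ]
```

```bash
cat >> h.py <<'E'
C=C+.002*EX
from scipy.spatial.transform import Rotation as Ro
YAW=np.pi/2+A
def go(X,yaw=YAW):
    s=bot.observe(); R=Ro.from_euler("xyz",s["tool_rot"]); G=Ro.from_euler("xyz",[np.pi,0,yaw])
    d=R.inv().apply(np.asarray(X)-s["position"]); w=(R.inv()*G).as_rotvec()/2/np.pi
    print("t",s["clock"],"at",toc(s["position"]),"rot",np.round(s["tool_rot"],3),"shift",np.round(d,4),"turn",np.round(w,4),"w",round(s["grip_width"],4),"F",np.round(s["force"],1))
E
python3 -c "
from h import *
go(cl(-.108,0,.231))"
```

```text
t 0.1 at [658.2 340.6 230.8] rot [-3.141  0.     2.822] shift [-6.244e-01 -5.595e-01  4.000e-04] turn [-1.000e-04  1.000e-04  1.829e-01] w 0.0855 F [ 0.3  0.1 -0.6]
```

Request:
{"name": "move_arm", "arguments": {
  "moves": [
    [[0, -0.156, -0.14, 0, 0, 0, 0], [0, -0.156, -0.14, 0, 0, 0, 0], [0, -0.156, -0.14, 0, 0, 0, 0], [0, -0.156, -0.14, 0, 0, 0, 0], [0, -0.156, -0.14, 0, 0, 0, 0]]
  ]
}}

```text
clock: 0.6
position: [0.3034, 0.4065, 0.2314]
tool_rot: [-3.14, 0.001, 2.816]
force: [0.1, 0.8, -0.1]
grip_width: 0.012
finger_force: 0.0
```

Request:
{"name": "move_arm", "arguments": {
  "moves": [
    [[0, -0.156, -0.14, 0, 0, 0, 0], [0, -0.156, -0.14, 0, 0, 0, 0], [0, -0.156, -0.14, 0, 0, 0, 0], [0, -0.156, -0.14, 0, 0, 0, 0], [0, -0.156, -0.14, 0, 0, 0, 0]]
  ]
}}

```text
clock: 1.1
position: [0.4067, 0.2247, 0.2314]
tool_rot: [-3.141, 0.001, 2.816]
force: [-0.3, 0.4, 0.0]
grip_width: -0.0003
finger_force: 0.0
```

Request:
{"name": "move_arm", "arguments": {
  "moves": [
    [[0, -0.156, -0.14, 0, 0, 0, 0], [0, -0.156, -0.14, 0, 0, 0, 0], [0, -0.156, -0.14, 0, 0, 0, 0], [0, -0.156, -0.14, 0, 0, 0, 0], [0, -0.156, -0.14, 0, 0, 0, 0]]
  ]
}}

```text
clock: 1.6
position: [0.5105, 0.0425, 0.2312]
tool_rot: [-3.14, 0.001, 2.816]
force: [-0.5, 0.6, -0.2]
grip_width: 0.0
finger_force: 0.0
```

Request:
{"name": "move_arm", "arguments": {
  "moves": [
    [[0, -0.156, -0.14, 0, 0, 0, 0.1], [0, -0.156, -0.14, 0, 0, 0, 0.1], [0, -0.156, -0.14, 0, 0, 0, 0.1], [0, -0.156, -0.14, 0, 0, 0, 0.1], [0, -0.156, -0.14, 0, 0, 0, 0.1]]
  ]
}}

```text
clock: 2.1
position: [0.6139, -0.1394, 0.2307]
tool_rot: [-3.14, 0.002, 2.183]
force: [-0.8, 1.1, -0.4]
grip_width: -0.0
finger_force: 0.0
```

Request:
{"name": "move_arm", "arguments": {
  "moves": [
    [[0, 0, 0, 0, 0, 0, 0.08], [0, 0, 0, 0, 0, 0, 0.08], [0, 0, 0, 0, 0, 0, 0.08], [0, 0, 0, 0, 0, 0, 0.08], [0, 0, 0, 0, 0, 0, 0.08]]
  ]
}}

```text
clock: 2.6
position: [0.6128, -0.1335, 0.2309]
tool_rot: [-3.141, -0.0, 1.691]
force: [-0.3, 0.2, -0.0]
grip_width: -0.0002
finger_force: 0.0
```

```bash
python3 -c "
from h import *
go(cl(-.108,0,.231))"
```

```text
t 2.6 at [-107.     0.4  230.9] rot [-3.141 -0.     1.691] shift [-0.001   0.0004 -0.0001] turn [-0.0001 -0.      0.0029] w -0.0002 F [-0.3  0.2 -0. ]
```

Request:
{"name": "move_arm", "arguments": {
  "moves": [
    [[0, -0.001, 0, 0.045, 0, 0, 0.003], [0, -0.001, 0, 0.09, 0, 0, 0.003], [0, -0.001, 0, 0.128, 0, 0, 0.003], [0, -0.001, 0, 0.128, 0, 0, 0.003]]
  ]
}}

```text
clock: 3.0
position: [0.6104, -0.1343, 0.0989]
tool_rot: [-3.135, -0.002, 1.674]
force: [-0.7, -0.0, 0.2]
grip_width: -0.0001
finger_force: 0.0
```

```bash
python3 -c "
from h import *
go(cl(-.142,0,.103))
o=[]
for n,(u,v) in(('top',(300,160)),('scene',(205,190))):
    im=cv2.cvtColor(rgb(n),cv2.COLOR_RGB2BGR); o.append(cv2.resize(im[v-40:v+40,u-50:u+50],None,fx=4,fy=4,interpolation=cv2.INTER_CUBIC))
cv2.imwrite('pics/k1.png',np.hstack(o))"
```

```text
t 3.0 at [-107.6    2.9   98.9] rot [-3.135e+00 -2.000e-03  1.674e+00] shift [-0.0344  0.0028 -0.0042] turn [-0.0011 -0.0003  0.0002] w -0.0001 F [-0.7 -0.   0.2]
```

View pics/k1.png

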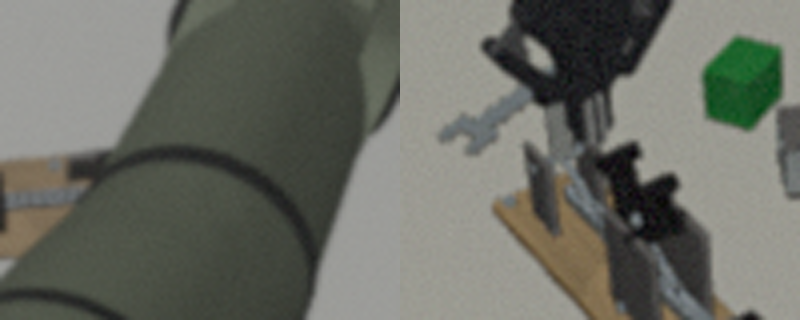

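The top view is hidden by the arm. The scene view shows the shut fingers just in front of the lever, clear of the trigger. Pushing to the rear now.

Request:
{"name": "move_arm", "arguments": {
  "moves": [
    [[0, -0.012, 0.003, 0, 0, 0, 0], [0, -0.024, 0.003, 0, 0, 0, 0], [0, -0.034, 0.003, 0, 0, 0, 0], [0, -0.042, 0.003, 0, 0, 0, 0], [0, -0.042, 0.003, 0, 0, 0, 0]]
  ]
}}

```text
clock: 3.6
position: [0.6201, -0.1786, 0.1036]
tool_rot: [3.141, 0.0, 1.67]
force: [-1.0, 1.6, 1.4]
grip_width: -0.0001
finger_force: 0.9
```

```bash
python3 -c "
from h import *
go(cl(-.157,0,.099))"
```

```text
t 3.6 at [-152.6   -2.2  103.6] rot [3.141 0.    1.67 ] shift [-0.0044 -0.0022  0.0046] turn [ 0.0001  0.0001 -0.0004] w -0.0001 F [-1.   1.6  1.4]
```

Request:
{"name": "move_arm", "arguments": {
  "moves": [
    [[0, -0.003, 0, 0, 0, 0, 0], [0, -0.005, 0, 0, 0, 0, 0], [0, -0.005, 0, 0, 0, 0, 0]]
  ]
}}

```text
clock: 3.9
position: [0.6204, -0.1817, 0.1031]
tool_rot: [-3.141, -0.0, 1.672]
force: [0.2, 2.5, -2.5]
grip_width: -0.0004
finger_force: 1.5
```

Request:
{"name": "move_arm", "arguments": {
  "moves": [
    [[0, -0.003, 0, 0, 0, 0, 0], [0, -0.004, 0, 0, 0, 0, 0], [0, -0.004, 0, 0, 0, 0, 0]]
  ]
}}

```text
clock: 4.2
position: [0.6209, -0.1847, 0.103]
tool_rot: [-3.141, -0.002, 1.673]
force: [-2.3, 8.2, -1.4]
grip_width: 0.0002
finger_force: 4.4
```

```bash
python3 -c "
from h import *
go(cl(-.107,0,.103))
im=cv2.cvtColor(rgb('scene'),cv2.COLOR_RGB2BGR)
cv2.imwrite('pics/k2.png',cv2.resize(im[150:290,150:290],None,fx=4,fy=4,interpolation=cv2.INTER_CUBIC))"
```

```text
t 4.2 at [-158.7   -2.4  103. ] rot [-3.141e+00 -2.000e-03  1.673e+00] shift [ 0.0517 -0.0024  0.0001] turn [-0.0001 -0.0003 -0.    ] w 0.0002 F [-2.3  8.2 -1.4]
```

View pics/k2.png

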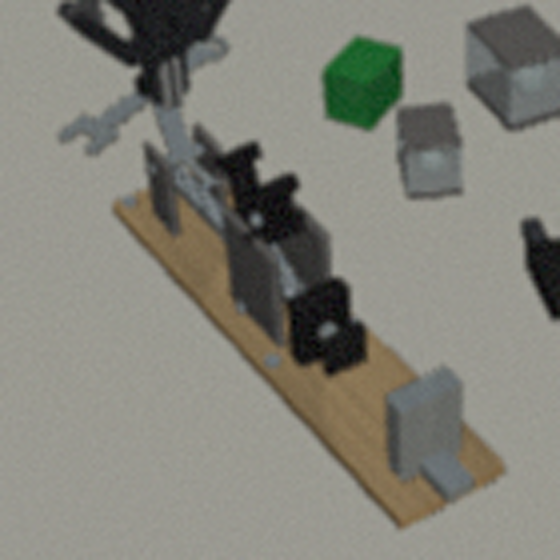

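At 8 N the lever is at its stop, and the jaw has sprung back, with clear board between nose and stop. I'll let the lever return and retreat upward.

Request:
{"name": "move_arm", "arguments": {
  "moves": [
    [[0, 0.02, 0, 0, 0, 0, 0], [0, 0.05, -0.002, 0, 0, 0, 0], [0, 0.05, -0.002, -0.04, 0, 0, 0], [0, 0.05, -0.002, -0.09, 0, 0, 0], [0, 0.05, -0.002, -0.12, 0, 0, 0]]
  ]
}}

```text
clock: 4.75
position: [0.6148, -0.1373, 0.227]
tool_rot: [3.138, 0.002, 1.671]
force: [-0.4, 0.6, -0.8]
grip_width: -0.0003
finger_force: 0.0
```

```bash
python3 -c "
from h import *
go([.4453,-.144,.2],1.218)"
```

```text
t 4.75 at [-111.    -1.2  227. ] rot [3.138e+00 2.000e-03 1.671e+00] shift [ 0.0104 -0.1694  0.0264] turn [0.0006 0.0002 0.0722] w -0.0003 F [-0.4  0.6 -0.8]
```

Request:
{"name": "move_arm", "arguments": {
  "moves": [
    [[0.8, 0.01, -0.17, 0.027, 0, 0, 0.072], [0.8, 0.01, -0.17, 0.027, 0, 0, 0.072], [0.8, 0.01, -0.17, 0.027, 0, 0, 0.072], [0.8, 0.01, -0.17, 0.027, 0, 0, 0.072], [0.8, 0.01, -0.17, 0.027, 0, 0, 0.072]]
  ]
}}

```text
clock: 5.25
position: [0.4413, -0.1441, 0.1965]
tool_rot: [-3.141, -0.0, 1.217]
force: [1.6, -0.1, -0.2]
grip_width: 0.0685
finger_force: 0.0
```

```bash
python3 -c "
from h import *
go([.4453,-.144,.012],1.218)
a=cv2.cvtColor(rgb('top'),cv2.COLOR_RGB2BGR); b=cv2.cvtColor(rgb('scene'),cv2.COLOR_RGB2BGR)
cv2.imwrite('pics/k3.png',np.hstack([cv2.resize(i,None,fx=6,fy=6,interpolation=cv2.INTER_CUBIC) for i in(a[150:230,210:275],b[145:225,225:290])]))"
```

```text
t 5.25 at [-100.1  172.1  196.5] rot [-3.141 -0.     1.217] shift [0.0014 0.0038 0.1845] turn [-0.0001 -0.0001 -0.0001] w 0.0685 F [ 1.6 -0.1 -0.2]
```

View pics/k3.png

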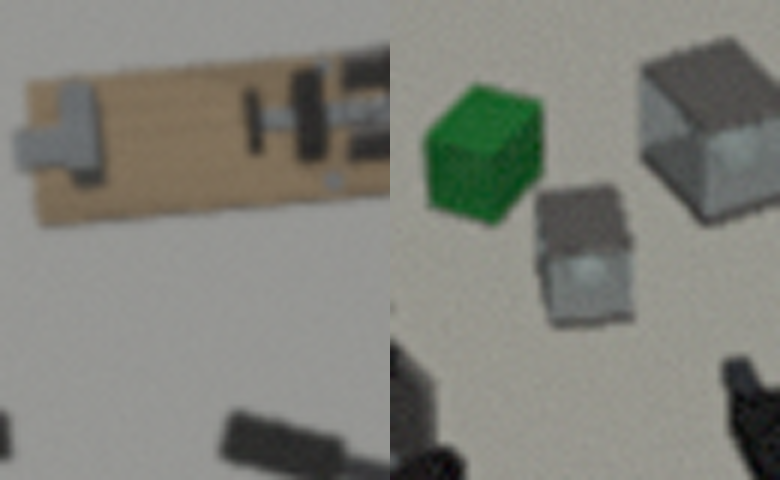

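```bash
python3 -c "
from h import *
c=[onz('scene',225+(x-390)/6,145+y/6,.046) for x,y in((537,192),(612,187),(632,245),(545,250))]
m=np.mean(c,0);print(np.round(c,4),m, np.degrees(np.arctan2(*( (c[3]+c[2]-c[0]-c[1])[:2][::-1]))), [np.linalg.norm(c[i]-c[(i+1)%4]) for i in range(4)])
print('nose',[toc(onz('top',210+247/6,150+120/6,z)) for z in(.036,.051)])
print('stop',[toc(onz('top',210+u/6,150+v/6,z)) for u,v,z in((96,90,.072),(98,165,.072),(102,175,.012),(104,185,.012))])
"
```

```text
[[ 0.4561 -0.1706  0.046 ]
 [ 0.4233 -0.1564  0.046 ]
 [ 0.4381 -0.1117  0.046 ]
 [ 0.4747 -0.1284  0.046 ]] [ 0.4480351  -0.14176332  0.046     ] 68.99666526277352 [np.float64(0.03576064128611515), np.float64(0.04708807857847173), np.float64(0.04027419018593916), np.float64(0.046180126916297734)]
nose [array([49.6, -1.1, 36. ]), array([49.7,  1.9, 51. ])]
stop [array([122.2, -15.6,  72. ]), array([124.3,  21.6,  72. ]), array([125.8,  15.7,  12. ]), array([125.2,  21. ,  12. ])]
```

The nose is back at ~50 and the stop face at ~124 mm in my clamp frame. The gap of about 74 mm lies within 66–80, so the target is the middle, x≈87. The case is at (0.446,-0.143). Descending to grasp it.

Request:
{"name": "move_arm", "arguments": {
  "moves": [
    [[0.8, 0.003, 0.005, 0.045, 0, 0, 0], [0.8, 0.003, 0.005, 0.09, 0, 0, 0], [0.8, 0.003, 0.005, 0.13, 0, 0, 0], [0.8, 0.003, 0.005, 0.165, 0, 0, 0], [0.8, 0.003, 0.005, 0.184, 0, 0, 0]]
  ]
}}

```text
clock: 5.85
position: [0.4498, -0.1425, 0.0095]
tool_rot: [-3.14, 0.0, 1.22]
force: [0.9, -0.3, 0.1]
grip_width: 0.0683
finger_force: 0.0
```

Request:
{"name": "move_arm", "arguments": {
  "moves": [
    [[0.4, 0, 0, 0, 0, 0, 0], [0.3, 0, 0, 0, 0, 0, 0], [0.3, 0, 0, 0, 0, 0, 0], [0.3, 0, 0, 0, 0, 0, 0], [0.3, 0, 0, 0, 0, 0, 0]]
  ],
  "force": 25
}}

```text
clock: 6.35
position: [0.4502, -0.1424, 0.0131]
tool_rot: [3.14, -0.0, 1.22]
force: [0.5, 0.6, -0.6]
grip_width: 0.04
finger_force: 26.3
```

```bash
python3 -c "
from h import *
go(cl(.087,0,.13))"
```

```text
t 6.35 at [-99.3 163.   13.1] rot [ 3.14 -0.    1.22] shift [ 0.2389  0.0653 -0.1168] turn [ 0.0002  0.     -0.0721] w 0.04 F [ 0.5  0.6 -0.6]
```

Request:
{"name": "move_arm", "arguments": {
  "moves": [
    [[0.3, 0, 0, -0.04, 0, 0, 0], [0.3, 0, 0, -0.08, 0, 0, 0], [0.3, 0, 0, -0.12, 0, 0, 0], [0.3, 0.04, 0.01, -0.15, 0, 0, -0.02], [0.3, 0.08, 0.02, -0.15, 0, 0, -0.04]]
  ]
}}

```text
clock: 6.85
position: [0.4979, -0.074, 0.1664]
tool_rot: [3.136, -0.001, 1.474]
force: [0.4, -0.7, -2.0]
grip_width: 0.0398
finger_force: 26.5
```

```bash
python3 -c "
from h import *
go(cl(.087,0,.165))"
```

```text
t 6.85 at [-36.1 108.6 166.4] rot [ 3.136e+00 -1.000e-03  1.474e+00] shift [0.1422 0.0821 0.002 ] turn [ 0.001   0.     -0.0317] w 0.0398 F [ 0.4 -0.7 -2. ]
```

Request:
{"name": "move_arm", "arguments": {
  "moves": [
    [[0.3, 0.04, 0.02, 0, 0, 0, -0.01], [0.3, 0.08, 0.045, 0, 0, 0, -0.02], [0.3, 0.12, 0.065, 0, 0, 0, -0.032], [0.3, 0.142, 0.082, 0, 0, 0, -0.032], [0.3, 0.142, 0.082, 0, 0, 0, -0.032]]
  ]
}}

```text
clock: 7.35
position: [0.5933, 0.0628, 0.1622]
tool_rot: [3.141, -0.001, 1.677]
force: [-1.0, -0.3, -1.4]
grip_width: 0.0398
finger_force: 26.4
```

```bash
python3 -c "
from h import *
go(cl(.087,0,.08))
b=cv2.cvtColor(rgb('scene'),cv2.COLOR_RGB2BGR)
cv2.imwrite('pics/k4.png',cv2.resize(b[170:290,180:320],None,fx=5,fy=5,interpolation=cv2.INTER_CUBIC))"
```

```text
t 7.35 at [ 90.3  -0.2 162.2] rot [ 3.141e+00 -1.000e-03  1.677e+00] shift [-0.0034 -0.0003  0.0822] turn [ 0.0002 -0.0001  0.0006] w 0.0398 F [-1.  -0.3 -1.4]
```

View pics/k4.png

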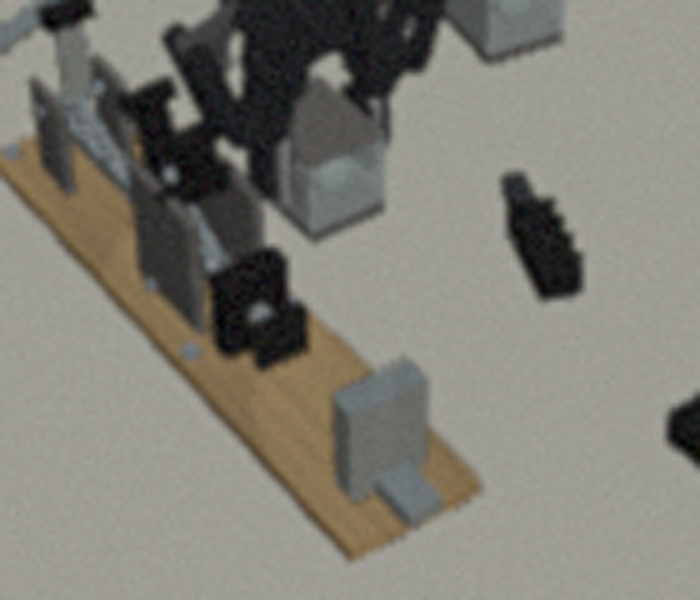

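```bash
python3 -c "
from h import *
for x,y in((318,240),(383,210)): print(toc(onz('scene',180+x/5,170+y/5,.149)))
print(proj('scene',cl(.116,.02,.149)),proj('scene',cl(.116,-.02,.149)))
# stop base/top front corners and nose in same image, same camera
for x,y,z in((335,400,.072),(405,357,.072),(318,240,.149)): print(toc(onz('scene',180+x/5,170+y/5,z)))"
```

```text
[112.6 -16.3 149. ]
[112.5  18.5 149. ]
(np.float64(258.0586133509864), np.float64(212.58066355788438)) (np.float64(243.0686727505163), np.float64(219.4699046298493))
[133.5 -23.8  72. ]
[129.   18.1  72. ]
[112.6 -16.3 149. ]
```

The held case is level and aligned, with its centre at x≈86.6, y≈+1. It will sit with about 10 mm to spare each side, so I'm lowering straight down.

Request:
{"name": "move_arm", "arguments": {
  "moves": [
    [[0.3, 0, 0, 0.04, 0, 0, 0], [0.3, 0, 0, 0.08, 0, 0, 0], [0.3, 0, 0, 0.11, 0, 0, 0], [0.3, 0, 0, 0.125, 0, 0, 0], [0.3, 0, 0, 0.125, 0, 0, 0]]
  ]
}}

```text
clock: 7.9
position: [0.5907, 0.058, 0.0363]
tool_rot: [-3.139, 0.001, 1.671]
force: [-0.9, 0.5, 0.3]
grip_width: 0.0397
finger_force: 26.3
```

Request:
{"name": "move_arm", "arguments": {
  "moves": [
    [[0.3, 0, 0, 0.005, 0, 0, 0], [0.3, 0, 0, 0.01, 0, 0, 0], [0.3, 0, 0, 0.01, 0, 0, 0]]
  ]
}}

```text
clock: 8.2
position: [0.5919, 0.059, 0.0277]
tool_rot: [3.141, -0.0, 1.672]
force: [0.5, 0.3, -0.7]
grip_width: 0.04
finger_force: 26.3
```

Request:
{"name": "move_arm", "arguments": {
  "moves": [
    [[0.3, 0, 0, 0.002, 0, 0, 0], [0.3, 0, 0, 0.003, 0, 0, 0], [0.3, 0, 0, 0.003, 0, 0, 0]]
  ]
}}

```text
clock: 8.5
position: [0.5918, 0.0589, 0.0247]
tool_rot: [3.141, -0.0, 1.672]
force: [-0.6, -0.3, 4.2]
grip_width: 0.0398
finger_force: 26.9
```

It touches down with 4 N. Release and retreat.

Request:
{"name": "move_arm", "arguments": {
  "moves": [
    [[0.8, 0, 0, 0, 0, 0, 0], [0.8, 0, 0, 0, 0, 0, 0], [0.8, 0, 0, 0, 0, 0, 0], [0.8, 0, 0, 0, 0, 0, 0], [0.8, 0, 0, -0.02, 0, 0, 0]]
  ]
}}

```text
clock: 9.0
position: [0.5904, 0.0587, 0.0427]
tool_rot: [-3.138, 0.0, 1.672]
force: [-0.3, 0.0, 0.9]
grip_width: 0.0687
finger_force: 0.0
```

Request:
{"name": "move_arm", "arguments": {
  "moves": [
    [[0.8, 0, 0, -0.04, 0, 0, 0], [0.8, 0, 0, -0.08, 0, 0, 0], [0.8, 0, 0, -0.13, 0, 0, 0], [0.8, 0, 0, -0.18, 0, 0, 0], [0.8, 0, 0, -0.18, 0, 0, 0]]
  ]
}}

```text
clock: 9.5
position: [0.5942, 0.0586, 0.2305]
tool_rot: [3.133, -0.001, 1.671]
force: [0.7, -0.4, -0.2]
grip_width: 0.0684
finger_force: 0.0
```

```bash
python3 -c "
from h import *
go(cl(-.105,0,.22))
b=cv2.cvtColor(rgb('scene'),cv2.COLOR_RGB2BGR)
cv2.imwrite('pics/k5.png',cv2.resize(b[170:290,180:320],None,fx=5,fy=5,interpolation=cv2.INTER_CUBIC))"
```

```text
t 9.5 at [ 86.   -0.7 230.5] rot [ 3.133e+00 -1.000e-03  1.671e+00] shift [-0.191  -0.0005  0.0103] turn [ 0.0014 -0.0002 -0.0002] w 0.0684 F [ 0.7 -0.4 -0.2]
```

View pics/k5.png

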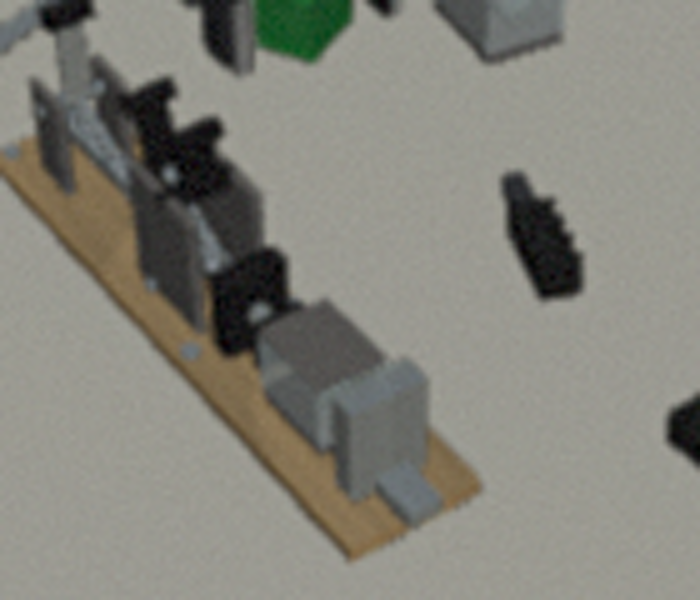

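The case stands squarely on the board between nose and stop, long side along the bar. Next the trigger.

Request:
{"name": "move_arm", "arguments": {
  "moves": [
    [[0, -0.045, 0, 0, 0, 0, 0], [0, -0.09, 0, 0, 0, 0, 0], [0, -0.135, 0, 0, 0, 0, 0], [0, -0.18, 0, 0, 0, 0, 0], [0, -0.191, 0, 0, 0, 0, 0]]
  ]
}}

```text
clock: 10.05
position: [0.6099, -0.1368, 0.2236]
tool_rot: [-3.14, 0.002, 1.666]
force: [-0.7, 0.3, -0.8]
grip_width: -0.0001
finger_force: 0.0
```

Request:
{"name": "move_arm", "arguments": {
  "moves": [
    [[0, 0, 0, 0.04, 0, 0, 0], [0, 0, 0, 0.08, 0, 0, 0], [0, 0, 0, 0.115, 0, 0, 0], [0, 0, 0, 0.125, 0, 0, 0], [0, 0, 0, 0.125, 0, 0, 0]]
  ]
}}

```text
clock: 10.55
position: [0.6102, -0.1309, 0.0981]
tool_rot: [-3.139, -0.0, 1.672]
force: [0.0, -0.4, 0.4]
grip_width: -0.0001
finger_force: 0.0
```

```bash
python3 -c "
from h import *
go(cl(-.096,0,.1))"
```

```text
t 10.55 at [-104.1    2.8   98.1] rot [-3.139 -0.     1.672] shift [ 0.0081  0.0028 -0.0019] turn [-0.0004 -0.0001 -0.0001] w -0.0001 F [ 0.  -0.4  0.4]
```

Request:
{"name": "move_arm", "arguments": {
  "moves": [
    [[0, 0.008, 0.002, 0, 0, 0, 0], [0, 0.012, 0.002, 0, 0, 0, 0], [0, 0.012, 0.002, 0, 0, 0, 0]]
  ]
}}

```text
clock: 10.85
position: [0.6125, -0.1178, 0.1006]
tool_rot: [3.14, -0.0, 1.673]
force: [0.6, 0.2, 0.8]
grip_width: 0.0002
finger_force: 0.0
```

Request:
{"name": "move_arm", "arguments": {
  "moves": [
    [[0, 0.004, 0, 0, 0, 0, 0], [0, 0.004, 0, 0, 0, 0, 0], [0, 0.004, 0, 0, 0, 0, 0]]
  ]
}}

```text
clock: 11.15
position: [0.6113, -0.115, 0.0995]
tool_rot: [3.141, 0.0, 1.672]
force: [0.9, -0.0, 0.1]
grip_width: -0.0002
finger_force: 0.0
```

Request:
{"name": "move_arm", "arguments": {
  "moves": [
    [[0, 0.004, 0, 0, 0, 0, 0], [0, 0.004, 0, 0, 0, 0, 0], [0, 0.004, 0, 0, 0, 0, 0]]
  ]
}}

```text
clock: 11.45
position: [0.6109, -0.1113, 0.0993]
tool_rot: [3.142, 0.0, 1.672]
force: [0.8, -2.6, 0.5]
grip_width: -0.0003
finger_force: 0.9
```

Request:
{"name": "move_arm", "arguments": {
  "moves": [
    [[0, 0.004, 0, 0, 0, 0, 0], [0, 0.004, 0, 0, 0, 0, 0], [0, 0.004, 0, 0, 0, 0, 0]]
  ]
}}

```text
clock: 11.75
position: [0.6105, -0.107, 0.0993]
tool_rot: [-3.142, -0.0, 1.672]
force: [0.0, -1.7, 0.1]
grip_width: 0.0003
finger_force: 1.0
```

```bash
python3 -c "
from h import *
go(cl(-.06,0,.1))"
```

```text
t 11.75 at [-80.4  -0.   99.3] rot [-3.142 -0.     1.672] shift [ 0.0204 -0.     -0.0007] turn [-0.     -0.     -0.0001] w 0.0003 F [ 0.  -1.7  0.1]
```

Request:
{"name": "move_arm", "arguments": {
  "moves": [
    [[0, 0.006, 0, 0, 0, 0, 0], [0, 0.012, 0, 0, 0, 0, 0], [0, 0.016, 0, 0, 0, 0, 0], [0, 0.018, 0, 0, 0, 0, 0], [0, 0.018, 0, 0, 0, 0, 0]]
  ]
}}

```text
clock: 12.25
position: [0.6088, -0.089, 0.0995]
tool_rot: [3.141, 0.0, 1.672]
force: [0.6, -4.3, 3.6]
grip_width: 0.0001
finger_force: 2.2
```

Request:
{"name": "move_arm", "arguments": {
  "moves": [
    [[0, 0.002, 0, 0, 0, 0, 0], [0, 0.002, 0, 0, 0, 0, 0]]
  ]
}}

```text
clock: 12.45
position: [0.6087, -0.0874, 0.0996]
tool_rot: [3.141, 0.001, 1.672]
force: [0.6, -6.5, 4.7]
grip_width: 0.0001
finger_force: 3.0
```

Request:
{"name": "move_arm", "arguments": {
  "moves": [
    [[0, 0.002, 0, 0, 0, 0, 0], [0, 0.002, 0, 0, 0, 0, 0]]
  ]
}}

```text
clock: 12.65
position: [0.6085, -0.0855, 0.0996]
tool_rot: [3.141, 0.001, 1.672]
force: [0.4, -5.8, 5.9]
grip_width: -0.0001
finger_force: 3.1
```

Request:
{"name": "move_arm", "arguments": {
  "moves": [
    [[0, 0.002, 0, 0, 0, 0, 0], [0, 0.002, 0, 0, 0, 0, 0]]
  ]
}}

```text
clock: 12.85
position: [0.6084, -0.0852, 0.0997]
tool_rot: [3.14, 0.003, 1.67]
force: [2.1, -14.5, 2.3]
grip_width: -0.0003
finger_force: 6.8
```

The trigger stop is at y≈-0.0855. Return it, then the second stroke; it can press at most about 5 mm even with the smallest possible gap.

Request:
{"name": "move_arm", "arguments": {
  "moves": [
    [[0, -0.012, 0, 0, 0, 0, 0], [0, -0.024, 0, 0, 0, 0, 0], [0, -0.037, 0, 0, 0, 0, 0], [0, -0.037, 0, 0, 0, 0, 0], [0, -0.037, 0, 0, 0, 0, 0]]
  ]
}}

```text
clock: 13.35
position: [0.6117, -0.1201, 0.0992]
tool_rot: [-3.141, -0.0, 1.671]
force: [0.5, 1.0, 0.2]
grip_width: -0.0002
finger_force: 0.0
```

Request:
{"name": "move_arm", "arguments": {
  "moves": [
    [[0, 0.01, 0, 0, 0, 0, 0], [0, 0.017, 0, 0, 0, 0, 0], [0, 0.022, 0, 0, 0, 0, 0], [0, 0.026, 0, 0, 0, 0, 0], [0, 0.026, 0, 0, 0, 0, 0]]
  ]
}}

```text
clock: 13.85
position: [0.6095, -0.0932, 0.0997]
tool_rot: [3.141, 0.001, 1.673]
force: [0.7, -5.4, 2.6]
grip_width: 0.0
finger_force: 2.5
```

Request:
{"name": "move_arm", "arguments": {
  "moves": [
    [[0, 0.002, 0, 0, 0, 0, 0], [0, 0.004, 0, 0, 0, 0, 0], [0, 0.004, 0, 0, 0, 0, 0]]
  ]
}}

```text
clock: 14.15
position: [0.6091, -0.0896, 0.0997]
tool_rot: [3.141, 0.001, 1.673]
force: [0.4, -5.5, 4.4]
grip_width: 0.0
finger_force: 2.8
```

Request:
{"name": "move_arm", "arguments": {
  "moves": [
    [[0, 0.002, 0, 0, 0, 0, 0], [0, 0.003, 0, 0, 0, 0, 0], [0, 0.003, 0, 0, 0, 0, 0]]
  ]
}}

```text
clock: 14.45
position: [0.6089, -0.0869, 0.0998]
tool_rot: [3.141, 0.001, 1.673]
force: [0.7, -5.7, 5.6]
grip_width: -0.0002
finger_force: 3.0
```

Request:
{"name": "move_arm", "arguments": {
  "moves": [
    [[0, 0.002, 0, 0, 0, 0, 0], [0, 0.003, 0, 0, 0, 0, 0]]
  ]
}}

```text
clock: 14.65
position: [0.6087, -0.0851, 0.0999]
tool_rot: [3.14, 0.003, 1.672]
force: [3.1, -14.7, 4.1]
grip_width: -0.0003
finger_force: 7.4
```

Request:
{"name": "move_arm", "arguments": {
  "moves": [
    [[0, -0.012, 0, 0, 0, 0, 0], [0, -0.024, 0, 0, 0, 0, 0], [0, -0.036, 0, 0, 0, 0, 0], [0, -0.036, 0, 0, 0, 0, 0], [0, -0.036, 0, 0, 0, 0, 0]]
  ]
}}

```text
clock: 15.15
position: [0.6117, -0.12, 0.0992]
tool_rot: [-3.141, -0.0, 1.671]
force: [1.2, 1.1, 0.4]
grip_width: 0.0
finger_force: 0.0
```

```bash
python3 -c "
from h import *
go(cl(-.06,0,.1))
a=cv2.cvtColor(rgb('top'),cv2.COLOR_RGB2BGR); b=cv2.cvtColor(rgb('scene'),cv2.COLOR_RGB2BGR)
cv2.imwrite('pics/k6.png',np.hstack([cv2.resize(i,None,fx=6,fy=6,interpolation=cv2.INTER_CUBIC) for i in(a[140:210,205:270],b[205:275,215:275])]))"
```

```text
t 15.15 at [-93.4   0.1  99.2] rot [-3.141 -0.     1.671] shift [ 0.0334  0.     -0.0008] turn [-0.     -0.0001 -0.0002] w 0.0 F [1.2 1.1 0.4]
```

View pics/k6.png

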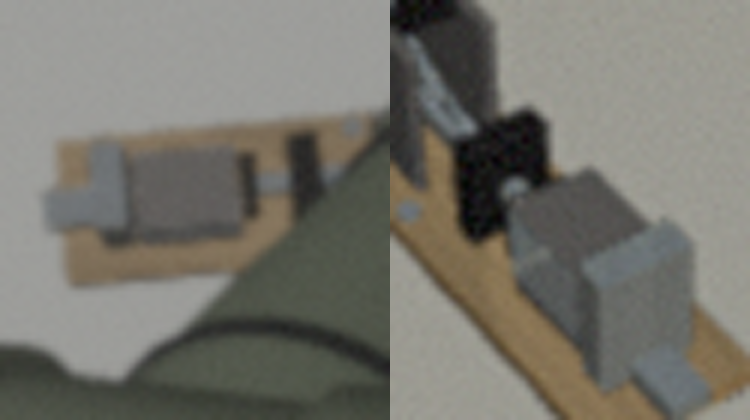

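The top crop shows the case (crop x 130–241) right against the nose and nearly at the stop (x≈126). It is upright and in line. Working out the slack that's left.

```bash
python3 -c "
from h import *
for l,u,v,z in(('stop',126,190,.072),('lidfront',131,190,.058),('lidrear',240,190,.058),('nose',242,185,.051)): print(l,toc(onz('top',205+u/6,140+v/6,z)))
im=cv2.cvtColor(rgb('top'),cv2.COLOR_RGB2GRAY); print(im[167:177,218:252].mean(0).astype(int))"
```

```text
stop [123.8   4.2  72. ]
lidfront [122.1   1.6  58. ]
lidrear [68.5  6.6 58. ]
nose [67.3  2.8 51. ]
[115 113 114 113 113 113 111 100  84  87  93  95  94  95  94  95  94  94
  94  93  94  93  94  94  93  94  89  72  56  68  99 112 114 113]
```

Nose to stop is now about 56.5 mm, so loading begins about 4.5 mm on. The press should be about 5 mm near the end of this stroke. Advancing carefully and watching the force.

Request:
{"name": "move_arm", "arguments": {
  "moves": [
    [[0, 0.01, 0, 0, 0, 0, 0], [0, 0.016, 0, 0, 0, 0, 0], [0, 0.02, 0, 0, 0, 0, 0], [0, 0.02, 0, 0, 0, 0, 0], [0, 0.02, 0, 0, 0, 0, 0]]
  ]
}}

```text
clock: 15.8
position: [0.61, -0.1, 0.0996]
tool_rot: [3.141, 0.001, 1.672]
force: [1.1, -4.5, 3.4]
grip_width: 0.0002
finger_force: 2.3
```

Request:
{"name": "move_arm", "arguments": {
  "moves": [
    [[0, 0.002, 0, 0, 0, 0, 0], [0, 0.003, 0, 0, 0, 0, 0], [0, 0.003, 0, 0, 0, 0, 0]]
  ]
}}

```text
clock: 16.1
position: [0.6097, -0.0975, 0.0996]
tool_rot: [3.141, 0.001, 1.672]
force: [1.5, -5.3, 3.6]
grip_width: 0.0002
finger_force: 2.8
```

Request:
{"name": "move_arm", "arguments": {
  "moves": [
    [[0, 0.002, 0, 0, 0, 0, 0], [0, 0.003, 0, 0, 0, 0, 0], [0, 0.003, 0, 0, 0, 0, 0]]
  ]
}}

```text
clock: 16.4
position: [0.6094, -0.0947, 0.0996]
tool_rot: [3.141, 0.001, 1.672]
force: [1.3, -6.6, 5.3]
grip_width: -0.0003
finger_force: 3.2
```

Request:
{"name": "move_arm", "arguments": {
  "moves": [
    [[0, 0.002, 0, 0, 0, 0, 0], [0, 0.002, 0, 0, 0, 0, 0], [0, 0.002, 0, 0, 0, 0, 0]]
  ]
}}

```text
clock: 16.7
position: [0.6093, -0.0929, 0.0997]
tool_rot: [3.141, 0.001, 1.671]
force: [0.7, -7.1, 4.8]
grip_width: -0.0003
finger_force: 3.5
```

Request:
{"name": "move_arm", "arguments": {
  "moves": [
    [[0, 0.002, 0, 0, 0, 0, 0], [0, 0.002, 0, 0, 0, 0, 0], [0, 0.002, 0, 0, 0, 0, 0]]
  ]
}}

```text
clock: 17.0
position: [0.6091, -0.091, 0.0997]
tool_rot: [3.141, 0.001, 1.671]
force: [0.7, -8.1, 5.3]
grip_width: 0.0003
finger_force: 3.7
```

Request:
{"name": "move_arm", "arguments": {
  "moves": [
    [[0, 0.002, 0, 0, 0, 0, 0], [0, 0.002, 0, 0, 0, 0, 0], [0, 0.002, 0, 0, 0, 0, 0]]
  ]
}}

```text
clock: 17.3
position: [0.6089, -0.0891, 0.0997]
tool_rot: [3.141, 0.001, 1.671]
force: [0.6, -8.1, 5.6]
grip_width: 0.0004
finger_force: 4.0
```

```bash
python3 -c "
from h import *
for i in range(4):
    rgb('top'); s=bot.observe(); print(s['position'],s['force'],s['finger_force'])
im=cv2.cvtColor(rgb('top'),cv2.COLOR_RGB2GRAY); print(im[167:177,218:262].mean(0).astype(int))"
```

```text
[ 0.60888666 -0.08919975  0.09971681] [ 1.53303537 -7.47863538  5.86057293] 3.9646954089403152
[ 0.60890949 -0.08916169  0.09972744] [ 0.49763021 -8.71425755  5.88585622] 3.9623625576496124
[ 0.60888989 -0.08919303  0.09973564] [ 0.76688487 -8.43344186  4.87745704] 3.961416631937027
[ 0.60891108 -0.0891882   0.09974122] [ 0.36842005 -8.72866303  5.60729121] 3.9604076743125916
[116 113 114 113 114 113 111 103  91  92  94  95  95  94  94  95  95  95
  94  94  93  93  94  93  92  85  65  57  70  83  84  80  75  73  76  78
  80  81  81  82  82  83  83  82]
```

All the estimates agree on a press of about 4 mm: the force rise gives 3.6–4.3 N and the geometry 3.7 mm. A last 1.5 mm push brings it to about 5.

Request:
{"name": "move_arm", "arguments": {
  "moves": [
    [[0, 0.0015, 0, 0, 0, 0, 0], [0, 0.0015, 0, 0, 0, 0, 0], [0, 0.0015, 0, 0, 0, 0, 0], [0, 0.0015, 0, 0, 0, 0, 0]]
  ]
}}

```text
clock: 17.95
position: [0.6088, -0.0878, 0.0998]
tool_rot: [3.141, 0.001, 1.671]
force: [0.9, -9.3, 7.1]
grip_width: -0.0004
finger_force: 4.3
```

```bash
python3 -c "
from h import *
s=bot.observe(); print(s['position'],s['force'],s['finger_force'])
print(bot.job_done())"
```

```text
[ 0.60877048 -0.08784682  0.09977724] [ 0.88615351 -9.31966062  7.12690957] 4.345286786556244
the job is handed in; nothing more can be done
None
```

I handed the job in at about 18 s of robot time with the case standing in the clamp against the stop, the trigger held in its third stroke and the nose pressed in by an estimated 5 mm; the hand-in gave no verdict.

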